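Clock the carrier and load the bench deburring machine

ROBOT

A 7-joint arm with a two-finger parallel gripper is mounted at the origin on the work surface. World frame = base frame: x ahead of the robot, y to its left, z up, the work surface at z = 0. Lengths are in mm, angles in rad, forces in N, time in s.
With the tool pointing down it reaches from about 400 to 875 mm from the base axis. Payload 4.4 kg.
Tool frame: the origin (TCP) lies midway between the tips of the shut fingers; the grasp point (between the pads) lies 19 mm behind it; z points along the fingers, y is the line along which they close (so a half turn about z gives the same grasp; the last joint's range is limited). The gripper opens to 85 mm and grips with 20 to 120 N. Pads are 22 mm wide; open, the fingers measure 114 mm over their backs; the gripper's body (76 mm by 85 mm) begins 54 mm behind the grasp point. The pads swing forward as they close: fully open they stand 13 mm farther back than shut.
Start: joints at [-1.293, 0.628, 0.038, 1.517, -0.027, 0.996, -0.02], TCP at [219.07, 611.985, 231.313] pointing down, gripper open.
Joint ranges: [-3.06, 3.06], [-0.37, 2.12], [-1.25, 1.32], [0.18, 2.47], [-1.1, 4.24], [0.23, 1.98], [-2.94, 2.94]. Speed limits (rad/s): [2.57, 2.57, 3.14, 3.14, 3.14, 3.14, 3.14].

INTERFACE

Orientations are given as a unit quaternion [x, y, z, w].
In Python, from bench import arm, kinematics, imaging, order, monitor gives the robot as it stands. Calls block until the motion is done:
- arm.move_pose(position, orientation): joint-space move of the TCP to a pose.
- arm.servo_line(position, rot=None, rate=150, max_force=None): straight line of the TCP; rot=None keeps the orientation; rate is the mean speed in mm/s. With max_force (N) it stops when the force on the tool has changed by that much, and returns True; else False.
- arm.goto_joints(angles): joint-space move.
- arm.set_gripper(opening, grasp_force=None): opening from 0.0 (shut) to 1.0 (fully open); grasp_force is the grip in N (None keeps the last); returns when the fingers have stopped.
- arm.sleep(seconds).
- kinematics.ik(position, orientation): joint angles nearest the present ones, or None.
- imaging.read_camera(name): name is "scene" or "side" or "wrist"; returns the picture (384x512x3 uint8, red, green, blue); there is no depth.
- imaging.calibration(name): a dict with "vfov" (degrees; the focal length in pixels is half the picture's height over the tangent of half this angle, whatever the lens; pixels are square), "cx", "cy" (the principal point, pixels), "distortion" ([k1, k2, p1, p2, k3] as OpenCV has them; the pictures are not rectified), "camera_from_world" (4x4, takes a point from world to camera coordinates). Camera axes: x right, y up, looking along -z (the intrinsics and any distortion apply to the point x, -y, -z); pixel columns grow to the right and rows downward; lengths in mm; the calibration is good to about 2 mm. A picture is of the moment at which its call begins: read the wrist's pose just before it. calibration takes no time and is no camera call; for the wrist camera it gives the pose at the moment of the call.
A pose or a line that the arm cannot do raises arm.PlanningError and nothing moves.
- order.job_done(): hands the job in; it is judged then, once.
Readings, each from a call of its own:
- monitor.read_clock(): time.
- monitor.read_joint_positions(): joint angles.
- monitor.read_joint_velocities(): joint speeds.
- monitor.read_joint_efforts(): joint torques, N m.
- monitor.read_position(): TCP position.
- monitor.read_eef_rot(): TCP orientation.
- monitor.read_ft_force(): force on the tool from outside, world axes, zero at the start.
- monitor.read_ft_torque(): the same for the moment, N m.
- monitor.read_opening(): opening from 0.0 (shut) to 1.0 (fully open).
- monitor.read_grasp_force(): force on a finger pad.
Only numpy, scipy, OpenCV 4.12 (cv2) and the standard library are available. Lean on these libraries where they do the work, as an engineer would, in place of code of your own. Each camera call takes 0.05 s, during which the arm holds its last target. There are 200 camera calls.

TASK

Get the bench deburring machine ready to run: slide its clear guard fully open, then, while the carrier is still empty, turn the round carrier by pushing its brass dogs until the notch in its rim squarely faces the yellow pointer. Then lay every steel link from the bench flat in a blue pocket of the carrier, one to a pocket with its holes upright, and, with the notch still facing the pointer, slide the guard fully shut. Leave the case, the wrench and the can where they are.

Things in the scene. Friction and masses are not known exactly. Their poses are not given: they have to be found in the camera images.
- guard (a joint): Sliding guard of the deburring machine: flat clear panel with yellow edge strips, 292 x 312 x 5 mm, its top 83 mm above the bench, on two rails. 0 = fully shut (carrier covered), 0.25 m = fully open; it opens along the machine's own +x axis (away from the robot, the direction from point pointer to point carrier_centre) and stays where left (about 3 N to slide).
- guard_grip (a point): Centre of the black grip block that stands on the guard's near edge: 16 mm thick (along the sliding direction), 60 mm wide, 35 mm high, 83 to 118 mm above the bench; moves with the guard.
- carrier (a joint): Angle of the round carrier, rad, counter-clockwise from above; 0 (or any multiple of 2 pi) when the notch faces the yellow pointer. Turns freely both ways without a stop within any need, stays where left (about 0.6 N m to turn, some 7 N at a dog).
- carrier_centre (a point): On the vertical axis of the carrier at its top face, 40 mm above the bench. The carrier is a flat steel disc, 230 mm diameter, 12 mm thick. The deck around it is 12 mm lower; the two rails stand 150 mm either side of the axis, 78 mm high over the bench; a clear front strip 151 mm before the axis reaches 68 mm.
- notch (a point): Middle of the mouth of the notch, on the disc's rim (radius 115 mm) at the top face. The notch is 24 mm wide, 18 mm deep, with a red floor.
- pointer (a point): Tip of the fixed yellow T-shaped pointer (10 mm wide) on the machine's deck at the robot's side of the carrier, 120 mm from its axis, top 40 mm above the bench. Its axes are the machine's: x from the pointer to the carrier's axis.
- pocket0 (a point): Centre of the floor (= the carrier's top face) of pocket 0, a blue rectangle 42 mm (radial) x 80 mm (tangential) inside ribs 4 mm thick and 5 mm high; 68 mm from the carrier's axis; turns with the carrier.
- pocket1 (a point): Centre of the floor (= the carrier's top face) of pocket 1, a blue rectangle 42 mm (radial) x 80 mm (tangential) inside ribs 4 mm thick and 5 mm high; 68 mm from the carrier's axis; turns with the carrier.
- pocket2 (a point): Centre of the floor (= the carrier's top face) of pocket 2, a blue rectangle 42 mm (radial) x 80 mm (tangential) inside ribs 4 mm thick and 5 mm high; 68 mm from the carrier's axis; turns with the carrier.
- pocket3 (a point): Centre of the floor (= the carrier's top face) of pocket 3, a blue rectangle 42 mm (radial) x 80 mm (tangential) inside ribs 4 mm thick and 5 mm high; 68 mm from the carrier's axis; turns with the carrier.
- dog0 (a point): Centre of the top of dog 0: upright brass pin on the carrier, 16 mm diameter, 34 mm high, 88 mm from the axis, midway between two pockets.
- dog1 (a point): Centre of the top of dog 1: upright brass pin on the carrier, 16 mm diameter, 34 mm high, 88 mm from the axis, midway between two pockets.
- dog2 (a point): Centre of the top of dog 2: upright brass pin on the carrier, 16 mm diameter, 34 mm high, 88 mm from the axis, midway between two pockets (this one is right by the notch).
- dog3 (a point): Centre of the top of dog 3: upright brass pin on the carrier, 16 mm diameter, 34 mm high, 88 mm from the axis, midway between two pockets.
- link0_centre (a point): Centre of link 0: steel link with round ends and two brass-bushed holes, 72 (its x) x 34 (y) x 32 mm (z, along the holes), 0.25 to 0.45 kg, lying on the bench left of the machine with holes upright. 3 or 4 links are present; None if absent.
- link1_centre (a point): Centre of link 1: steel link with round ends and two brass-bushed holes, 72 (its x) x 34 (y) x 32 mm (z, along the holes), 0.25 to 0.45 kg, lying on the bench left of the machine with holes upright. 3 or 4 links are present; None if absent.
- link2_centre (a point): Centre of link 2: steel link with round ends and two brass-bushed holes, 72 (its x) x 34 (y) x 32 mm (z, along the holes), 0.25 to 0.45 kg, lying on the bench left of the machine with holes upright. 3 or 4 links are present; None if absent.
- link3_centre (a point): Centre of link 3: steel link with round ends and two brass-bushed holes, 72 (its x) x 34 (y) x 32 mm (z, along the holes), 0.25 to 0.45 kg, lying on the bench left of the machine with holes upright. 3 or 4 links are present; None if absent.
- case: Bystander: wooden case 110 x 160 x 47 mm; origin under its centre.
- wrench: Bystander: steel wrench 200 mm long, lying flat; origin under its middle.
- can: Bystander: red-labelled can, 66 mm diameter, 130 mm high; origin under its centre.
Mind the look-alikes: they are no part of the job. Leave any green or orange look-alike of the part that bears link0_centre alone. Leave any brown or turquoise look-alike of the part that bears link2_centre alone.

How it is judged:
By the outcome, as a careful person would: the job done as asked, in the order asked, and still so for the second after the job is handed in, with the robot touching nothing.
Of link0, link1, link2, link3 only 3 to 4 are there at a start; the rules pass over those that are not, and their reading is None.
At some moment in a run one of link0, link1, link2, link3 may be knocked a few centimetres aside while the robot is not near it.
It also fails if it takes over 192 s, if anything falls off the work surface, if the arm or the gripper's body presses on something with over 40 N, if the wrist force passes 120 N, or if a joint passes its speed limit or range.

## Working session

There is one attempt and no reset: what is moved stays moved. The work goes in short steps, each a Python script; the robot and the scene stay as the last script left them, time stands still between calls to the robot, and variables do not carry over. Pictures are saved under pics/ and viewed, at most 14 in all, crops included, and the job is handed in when it is done.

```bash
ls; mkdir -p pics; cat > h.py <<'E'
import numpy as np, cv2
from bench import arm, kinematics, imaging, order, monitor
def K(c):
    f=192/np.tan(np.radians(c["vfov"])/2); return np.array([[f,0,c["cx"]],[0,f,c["cy"]],[0,0,1.]])
def grab(name,fn=None):
    c=imaging.calibration(name); im=imaging.read_camera(name)
    if fn: cv2.imwrite('pics/'+fn+'.png',im[:,:,::-1]); np.save('pics/'+fn+'.npy',np.array(c,dtype=object),allow_pickle=True)
    return im,c
def load(fn):
    return cv2.imread('pics/'+fn+'.png')[:,:,::-1], np.load('pics/'+fn+'.npy',allow_pickle=True).item()
def rays(c,px):
    px=np.array(px,float).reshape(-1,1,2)
    n=cv2.undistortPoints(px,K(c),np.array(c["distortion"],float)).reshape(-1,2)
    T=np.array(c["camera_from_world"]); R=T[:3,:3]; o=-R.T@T[:3,3]
    d=np.c_[n[:,0],-n[:,1],-np.ones(len(n))]@R
    return o,d/np.linalg.norm(d,axis=1)[:,None]
def onz(c,px,z):
    o,d=rays(c,px); return o+d*((z-o[2])/d[:,2])[:,None]
def proj(c,P):
    P=np.array(P,float).reshape(-1,3);T=np.array(c["camera_from_world"]);q=P@T[:3,:3].T+T[:3,3]
    q=q*[1,-1,-1]
    return cv2.projectPoints(q.reshape(-1,1,3),np.zeros(3),np.zeros(3),K(c),np.array(c["distortion"],float))[0].reshape(-1,2)
def tri(c1,p1,c2,p2):
    o1,d1=rays(c1,p1);o2,d2=rays(c2,p2);d1=d1[0];d2=d2[0]
    A=np.c_[d1,-d2];s=np.linalg.lstsq(A,o2-o1,rcond=None)[0]
    a=o1+s[0]*d1;b=o2+s[1]*d2;return (a+b)/2,np.linalg.norm(a-b)
def quat(yaw):  # tool down, tool y axis at world angle yaw+90deg, tool x at yaw
    from scipy.spatial.transform import Rotation as R
    return (R.from_euler('z',yaw)*R.from_euler('x',np.pi)).as_quat()
E
python3 - <<'E'
from h import *
a,c=grab('scene','s0');b,d=grab('side','d0');w,e=grab('wrist','w0')
for x in(c,d,e):
    T=np.array(x['camera_from_world']);print(x['vfov'],x['cx'],x['cy'],x['distortion'],(-T[:3,:3].T@T[:3,3]).round(), (-T[2,:3]).round(2))
cv2.imwrite('pics/m0.png',cv2.resize(np.hstack([a,b])[:,:,::-1],(800,300)))
print(monitor.read_clock(),monitor.read_eef_rot(),quat(0))
E
```

```text
pics
45.36489067645855 255.35496156536155 187.65279558828618 [-0.06993837  0.          0.          0.          0.        ] [1110.  586. 1124.] [-0.44 -0.46 -0.78]
55.22117132086984 257.59092837048485 186.33999368646624 [-0.01268127  0.          0.          0.          0.        ] [ -55. -612.  927.] [ 0.48  0.51 -0.71]
70.88612234008161 252.33740044202227 192.4856716498652 [-0.053915  0.        0.        0.        0.      ] [140. 640. 372.] [ 0.31 -0.11 -0.95]
0.15 [ 1.71073815e-01  9.85257951e-01 -7.09971939e-04 -1.23134280e-04] [1.000000e+00 0.000000e+00 0.000000e+00 6.123234e-17]
```

View pics/s0.png

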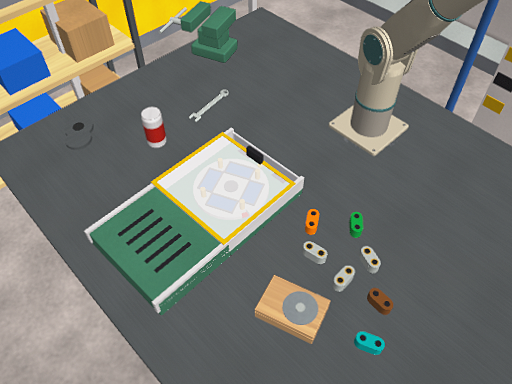

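View pics/d0.png

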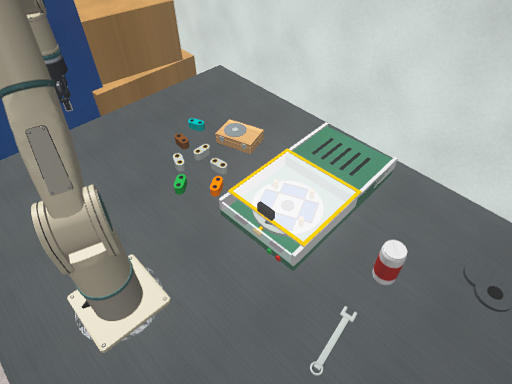

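View pics/w0.png

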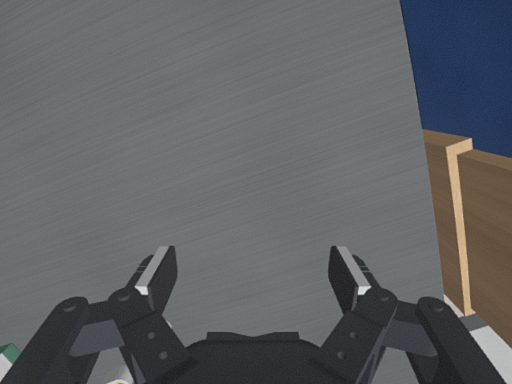

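The scene view shows the shut guard with yellow corners near (152,183), (230,132), (295,183), (226,241) and the grip at (255,155). There are three steel links at about (315,252), (371,259), (344,277), plus orange, green, brown and turquoise look-alikes. The side view shows the grip at (266,211) and the links at (219,165), (179,161), (202,151). The wrist view shows only bare bench.

```bash
cat >> h.py <<'E'
def hsv(im): return cv2.cvtColor(np.ascontiguousarray(im),cv2.COLOR_RGB2HSV)
def blobs(m,amin=20):
    n,l,s,ce=cv2.connectedComponentsWithStats(m.astype(np.uint8)); return [(ce[i],s[i],l==i) for i in range(1,n) if s[i][4]>=amin]
E
python3 - <<'E'
from h import *
quads={}
for fn,box in(('s0',(140,120,310,260)),('d0',(220,140,370,260))):
    im,c=load(fn);H=hsv(im);x0,y0,x1,y1=box
    roi=np.zeros(H.shape[:2],bool);roi[y0:y1,x0:x1]=1
    m=(abs(H[...,0].astype(int)-24)<6)&(H[...,1]>150)&(H[...,2]>150)&roi
    b=max(blobs(m),key=lambda b:b[1][4]);pts=np.argwhere(b[2])[:,::-1].astype(np.int32)
    h=cv2.convexHull(pts)
    for e in np.linspace(2,15,40):
        q=cv2.approxPolyDP(h,e,True)
        if len(q)==4:break
    P=onz(c,q.reshape(-1,2),83);print(fn,q.reshape(-1,2).tolist(),P.round(1)[:,:2].tolist(),np.linalg.norm(P-np.roll(P,1,0),axis=1).round())
    # grip: dark pixels in roi
    g=(H[...,2]<50)&roi
    for b in blobs(g,30):print('dark',b[0].round(1),b[1],onz(c,[b[0]],100).round())
    # links: bright low-sat on bench
    roi=np.zeros(H.shape[:2],bool)
    if fn=='s0': roi[235:300,300:390]=1
    else: roi[140:175,165:232]=1
    m=(H[...,2]>130)&(H[...,1]<60)&roi
    for b in blobs(m,40):
        print('link',b[0].round(1),b[1],'z16',onz(c,[b[0]],20).round())
E
```

```text
s0 [[294, 184], [223, 244], [151, 181], [222, 132]] [[434.6, 44.3], [721.5, 56.0], [732.4, -255.7], [444.1, -266.5]] [311. 287. 312. 288.]
dark [254.4 154.5] [247 146  16  18 165] [[ 448. -110.  100.]]
dark [145.9 214.6] [140 210  13  11  41] [[ 820. -153.  100.]]
dark [150.7 225.6] [140 217  22  19  74] [[ 831. -114.  100.]]
dark [155.6 237.3] [140 225  32  27 119] [[844. -74. 100.]]
dark [164.4 246.3] [147 234  34  26 130] [[844. -35. 100.]]
dark [179.2 251.1] [167 242  24  18  91] [[824.   3. 100.]]
link [316.3 251.8] [303 241  25  23 201] z16 [[527. 223.  20.]]
link [371.2 258.9] [361 246  20  27 202] z16 [[434. 343.  20.]]
link [343.6 278.1] [334 266  21  26 251] z16 [[535. 328.  20.]]
link [305.5 296. ] [300 291  15   9  91] z16 [[648. 292.  20.]]
d0 [[360, 192], [303, 245], [228, 190], [288, 149]] [[732.2, -253.5], [448.2, -263.2], [436.1, 44.3], [723.6, 50.5]] [304. 284. 308. 288.]
link [200.9 148.7] [193 144  17  11  70] z16 [[542. 335.  20.]]
link [178.1 158.9] [173 153  12  13  72] z16 [[443. 347.  20.]]
link [218.2 162.6] [210 158  17  12  78] z16 [[538. 226.  20.]]
```

```bash
python3 - <<'E'
from h import *
a,_=load('s0');b,_=load('d0')
A=cv2.resize(a[120:310,140:400],None,fx=3,fy=3,interpolation=cv2.INTER_CUBIC)
cv2.imwrite('pics/m1.png',A[:,:,::-1])
E
```

```text
(no output)
```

View pics/m1.png

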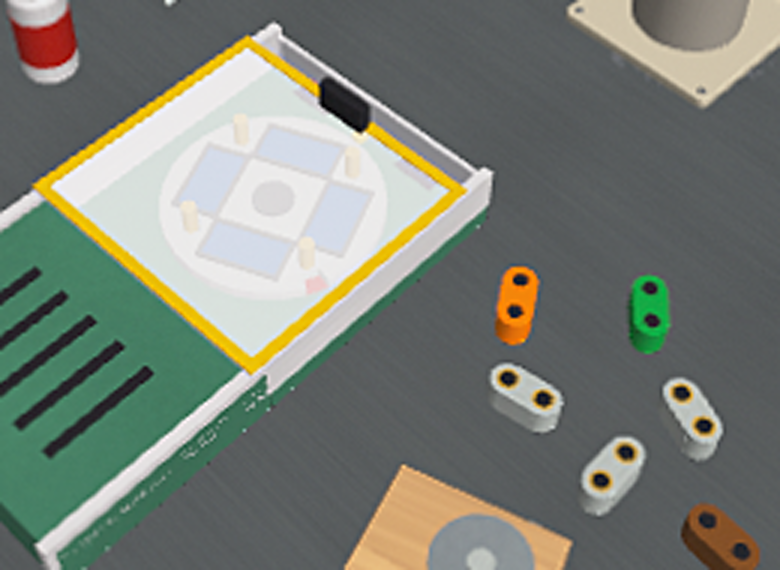

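The enlarged crop shows three steel links and the carrier under the guard. The red notch is at crop (316,285), which is scene (245,215), with a dog beside it. The guard quad measures 288 x 311 at z = 83, matching the text, so I'll open it now.

```bash
cat >> h.py <<'E'
TH=0.036; U=np.array([np.cos(TH),np.sin(TH),0]); V=np.array([-U[1],U[0],0])
def best(p,yaws):
    q0=np.array(monitor.read_joint_positions());r=[]
    for y in yaws:
        q=kinematics.ik(list(p),list(quat(y)))
        if q is not None: r.append((np.abs(np.array(q)-q0).max(),y,q))
    if not r: raise Exception('no ik')
    return min(r,key=lambda t:t[0])
def tcp(): return np.array(monitor.read_position())
def line(p,yaw=None,rate=150,mf=None):
    return arm.servo_line(list(map(float,p)),None if yaw is None else list(quat(yaw)),rate,mf)
E
python3 - <<'E'
from h import *
G=np.array([448.,-110,0])
b=best(G+[0,0,90],[TH+np.pi/2,TH-np.pi/2]);y=b[1];print(b)
arm.set_gripper(0.6)
arm.move_pose(list(G+[0,0,190.]),list(quat(y)));print(monitor.read_clock(),tcp().round(1))
print(line(G+[0,0,90],rate=80,mf=10),tcp().round(1))
arm.set_gripper(0,25);print(monitor.read_opening(),monitor.read_grasp_force(),monitor.read_clock())
p=tcp();print(line(p+U*256,rate=90,mf=20),tcp().round(1),monitor.read_ft_force())
print('moved',(tcp()-p)@U);arm.set_gripper(0.6);print(line(tcp()+[0,0,110],rate=200),monitor.read_clock())
# view pose
C=G+U*135
for z in(380,340,300,260):
    for k in (0,.5,1,-.5):
        yy=TH+k*np.pi;t=C+65*np.array([np.cos(yy),np.sin(yy),0])+[0,0,z]
        q=kinematics.ik(list(t),list(quat(yy)))
        if q is not None: print(z,k,np.abs(np.array(q)-monitor.read_joint_positions()).max().round(2))
grab('scene','s1')
E
```

```text
(np.float64(1.3719191166035236), 1.6067963267948966, array([ 0.07913468,  0.61451645,  0.14634657,  2.15827457, -0.22705212,
        0.38277936,  0.4461135 ]))
3.2583 [ 448.4 -109.1  189.9]
False [ 448.3 -110.1   90.4]
0.17799414359117885 26.408020555973053 5.0583
True [ 675.4 -100.1   90.6] [-1.49095138  1.19231135  5.04375179]
moved 226.55290246200784
False 8.4333
380 0 1.41
380 0.5 0.31
380 1 1.34
380 -0.5 2.8
340 0 1.39
340 0.5 0.28
340 1 1.35
340 -0.5 2.42
300 0 1.36
300 0.5 0.25
300 1 1.35
300 -0.5 2.38
260 0 1.33
260 0.5 0.24
260 1 1.35
260 -0.5 2.33
```

```bash
python3 - <<'E'
from h import *
C=np.array([583,-105.,0]);yy=TH+np.pi/2
X=np.array([np.cos(yy),np.sin(yy),0])
arm.move_pose(list(C+65*X+[0,0,340]),list(quat(yy)));arm.sleep(.3);grab('wrist','w1')
line(C+65*X-60*U+[0,0,300],rate=200);arm.sleep(.3);grab('wrist','w2');print(monitor.read_clock())
a,c=grab('scene','s2');H=hsv(a)
roi=np.zeros(H.shape[:2],bool);roi[120:320,80:310]=1
m=(abs(H[...,0].astype(int)-24)<6)&(H[...,1]>150)&(H[...,2]>150)&roi
for b in blobs(m,150):
    q=cv2.boxPoints(cv2.minAreaRect(np.argwhere(b[2])[:,::-1].astype(np.int32)));
    h=cv2.approxPolyDP(cv2.convexHull(np.argwhere(b[2])[:,::-1].astype(np.int32)),5,True).reshape(-1,2)
    print(b[1],h.tolist(),onz(c,h,83).round()[:,:2].tolist())
E
```

```text
10.4417
[  86  169  156  132 1464] [[241, 229], [157, 300], [86, 227], [168, 169]] [[655.0, 54.0], [945.0, 66.0], [960.0, -245.0], [667.0, -259.0]]
```

View pics/w1.png

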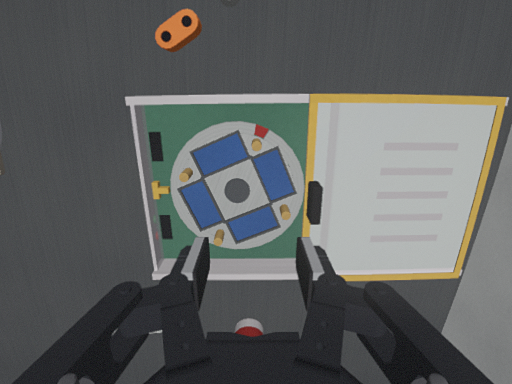

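Wrist view w1: the guard is mostly open with the grip at (314,202). The disc centre is at (237,190), the pointer at (165,190) and the notch at (261,131), about 68° from +x. The dogs are at (257,145), (186,175), (219,238), (285,212). I'll measure these, push the guard the rest of the way, then turn the carrier.

```bash
cat >> h.py <<'E'
def carrier(im,c,pr=True):
    H=hsv(im);h=H[...,0].astype(int)
    ok=np.ones(h.shape,bool);ok[300:]=0
    blue=(abs(h-110)<12)&(H[...,1]>120)&(H[...,2]>60)&ok
    bl=sorted(blobs(blue,150),key=lambda b:-b[1][4])[:4]
    bp=[np.array(cv2.minAreaRect(np.argwhere(b[2])[:,::-1].astype(np.float32))[0]) for b in bl]
    P=onz(c,bp,40)[:,:2]
    red=((h<5)|(h>174))&(H[...,1]>130)&ok
    rd=[(b[0],b[1][4]) for b in blobs(red,20)]
    R=onz(c,[r[0] for r in rd],28)[:,:2] if rd else []
    br=(abs(h-17)<5)&(H[...,1]>70)&(H[...,1]<190)&(H[...,2]>100)&ok
    B=[(b[0],b[1][4]) for b in blobs(br,20)]
    ye=(abs(h-24)<6)&(H[...,1]>180)&(H[...,2]>150)&ok
    Y=[(b[0],b[1],b[2]) for b in blobs(ye,20)]
    return bp,P,rd,R,B,Y
E
python3 - <<'E'
from h import *
r={}
for fn in('w1','w2'):
    im,c=load(fn);bp,P,rd,R,B,Y=carrier(im,c)
    o=P.mean(0);print(fn,'blue',P.round(1).tolist(),'C',o.round(1),np.linalg.norm(P-o,axis=1).round(1),np.degrees(np.arctan2(*(P-o).T[::-1])).round(1))
    for x,p in zip(rd,R):print(' red',x[0].round(1),x[1],p.round(1),np.linalg.norm(p-o).round(1),np.degrees(np.arctan2(p[1]-o[1],p[0]-o[0])).round(1))
    for b in B:
        p=onz(c,[b[0]],60)[0,:2];print(' brass',b[0].round(1),b[1],p.round(1),np.linalg.norm(p-o).round(1))
    for y in Y:
        print(' yel',y[0].round(1),y[1],onz(c,[y[0]],40)[0].round(1))
    r[fn]=(c,sorted(bp,key=lambda p:p[0]))
for a,b in zip(r['w1'][1],r['w2'][1]): print('tri',tri(r['w1'][0],a,r['w2'][0],b))
E
```

```text
w1 blue [[525.8, -43.4], [615.9, -75.7], [492.4, -133.9], [584.1, -167.3]] C [ 554.5 -105.1] [68.  68.1 68.5 68.9] [ 115.    25.6 -155.1  -64.6]
 red [260.3 130.7] 112 [591.3  -4.3] 107.2 70.0
 brass [177.2  27.2] 587 [468.7 137.9] 257.7
 brass [319.8  93.4] 22 [675.7  56.9] 202.3
 brass [345.8  93.4] 52 [714.4  58.7] 228.8
 brass [399.8  94.3] 43 [796.5  61.8] 293.9
 brass [463.7  95.4] 24 [897.7  66.6] 383.7
 brass [488.5  96.2] 23 [939.1  68.3] 421.8
 brass [503.5 108.2] 20 [970.1  52.4] 444.4
 brass [398.4 102. ] 21 [796.5  50.7] 287.8
 brass [431.  102.7] 23 [847.8  52.7] 333.0
 brass [306.9 179.4] 328 [669.4 -75.7] 118.5
 brass [495.1 143.7] 60 [972.8  -3.3] 430.4
 brass [489.3 139.1] 49 [960.1   3.5] 419.8
 brass [256.1 144.5] 96 [584.7 -22.3] 88.1
 brass [482.6 166.9] 27 [962.5 -42.6] 412.7
 brass [185.  174.5] 117 [471.7 -74.6] 88.3
 brass [475.7 194.1] 55 [965.1 -90.5] 410.8
 brass [160.8 185.8] 49 [430.5 -95.3] 124.4
 brass [481.  195.8] 20 [976.  -93.1] 421.6
 brass [156.6 196.4] 20 [ 422.2 -114.1] 132.7
 brass [473.7 222.6] 55 [ 978.5 -143.9] 425.7
 brass [284.7 211.9] 1
[... 1012 characters left out ...]
74.8 -194.8] 429.1
 brass [500.3 279.1] 32 [ 975.4 -238.6] 441.0
 brass [472.9 285.7] 41 [ 925.4 -252.6] 398.6
 brass [436.  287.1] 29 [ 854.8 -255.3] 335.2
 brass [409.1 288.3] 29 [ 805.3 -258.2] 293.4
 brass [414.9 293.6] 29 [ 819.  -269.5] 310.9
 brass [434.6 292.8] 21 [ 855.8 -267.7] 341.8
 brass [461.6 291.8] 20 [ 907.7 -265.9] 387.5
tri (array([ 493.59434036, -131.36305299,   45.98445636]), np.float64(0.23100118031356112))
tri (array([526.2484162 , -42.70768428,  43.72740103]), np.float64(0.11359342571597678))
tri (array([ 584.02422507, -167.1238296 ,   40.52338308]), np.float64(0.1756085377936213))
tri (array([615.43249564, -73.72545514,  45.97499498]), np.float64(0.6012822821874308))
```

The carrier axis is at (554.8,−105.0) and the pocket radii are 68, as stated. So the guard seems to have started about 30 mm open and may now be at its stop. I'll confirm that with a push, then turn the carrier by caging dog 2 (70° to 182°).

```bash
cat >> h.py <<'E'
CC=np.array([554.8,-105.0,0])
def arc(r,a): return CC+r*np.array([np.cos(a),np.sin(a),0])
E
python3 - <<'E'
from h import *
y0=TH+np.pi/2
b=best([640,-105,100],[y0,y0-np.pi]);y=b[1]
arm.set_gripper(0)
g=CC+U*(107+8-40)+V*0
arm.move_pose(list(g+[0,0,170]),list(quat(y)));line(g+[0,0,102],rate=100)
s=tcp();hit=line(s+U*60,rate=50,mf=18);print('push',hit,((tcp()-s)@U).round(1),tcp().round(1),monitor.read_ft_force())
line(tcp()-U*10,rate=100);line(tcp()+[0,0,120],rate=200)
# arc feasibility
A0=np.radians(70);A1=np.pi+TH
for off in(0,np.pi):
    qs=[kinematics.ik(list(arc(88,a)+[0,0,54]),list(quat(a+off))) for a in np.linspace(A0,A1+.1,10)]
    print(off,[None if q is None else np.round(np.array(q)[[0,6]],2).tolist() for q in qs])
grab('wrist','w3');print(monitor.read_clock())
E
```

```text
push True 23.5 [ 653.7 -101.6  101.4] [-0.1718457   0.29186922  0.36781421]
0 [[-0.32, 0.25], [-0.3, 0.44], [-0.27, 0.64], [-0.23, 0.84], [-0.18, 1.04], [-0.13, 1.25], [-0.06, 1.44], [0.01, 1.63], [0.08, 1.82], [0.14, 2.02]]
3.141592653589793 [[0.09, 2.58], [0.11, 2.73], [0.6, 2.21], [0.62, 2.41], [-0.47, -1.56], [-0.47, -1.24], [-0.42, -0.97], [-0.36, -0.71], [-0.3, -0.47], [-0.22, -0.27]]
14.3417
```

The push met the guard at its stop, so it is fully open. Next is the carrier.

```bash
cat > turn.py <<'E'
from h import *
def turn(a0,a1,r=88,z=55,n=14,op=0.28):
    arm.set_gripper(op)
    arm.move_pose(list(arc(r,a0)+[0,0,130.]),list(quat(a0)))
    print('down',line(arc(r,a0)+[0,0,z],rate=80,mf=10),tcp().round(1))
    for a in np.linspace(a0,a1,n+1)[1:]:
        if line(arc(r,a)+[0,0,z],yaw=a,rate=80,mf=45): print('force',np.degrees(a),monitor.read_ft_force())
    print(monitor.read_ft_force(),monitor.read_clock())
def look(fn):
    yy=TH+np.pi/2;X=np.array([np.cos(yy),np.sin(yy),0])
    line(tcp()+[0,0,100],rate=200)
    arm.move_pose(list(CC+55*X+[0,0,280]),list(quat(yy)));arm.sleep(.3)
    im,c=grab('wrist',fn);bp,P,rd,R,B,Y=carrier(im,c);o=P.mean(0)
    print('C',o.round(1),np.linalg.norm(P-o,axis=1).round(1))
    an=np.degrees(np.arctan2(*(P-o).T[::-1]))%90
    print('pockets mod 90',an.round(1))
    for x,p in zip(rd,R):print(' red',x[0].round(1),x[1],p.round(1),np.linalg.norm(p-o).round(1),(np.degrees(np.arctan2(p[1]-o[1],p[0]-o[0]))%360).round(2))
    for b in B:
        p=onz(c,[b[0]],60)[0,:2]
        if abs(np.linalg.norm(p-o)-88)<6: print(' dog',p.round(1),np.linalg.norm(p-o).round(1),(np.degrees(np.arctan2(*(p-o)[::-1]))%360).round(2))
    print(monitor.read_clock())
E
python3 - <<'E'
from turn import *
turn(np.radians(70),np.pi+TH+np.radians(1))
look('w4')
E
```

```text
down False [585.3 -22.4  55.5]
[ 0.43588848  0.78587659 -0.08358277] 20.7083
C [ 555.2 -105.2] [67.7 68.1 68.8 68.7]
pockets mod 90 [44.8 45.8 45.  45.4]
 red [183.3 193.5] 81 [ 446.8 -107.3] 108.4 181.11
 dog [554.4 -17. ] 88.3 90.51
 dog [ 466.7 -104.9] 88.5 179.8
 dog [ 643.1 -103.7] 87.9 1.02
 dog [ 555.5 -191.9] 86.6 270.2
22.9917
```

```bash
python3 - <<'E'
import cv2
a=cv2.imread('pics/w4.png');cv2.imwrite('pics/w4c.png',cv2.resize(a[90:300,60:330],None,fx=2.8,fy=2.8,interpolation=cv2.INTER_CUBIC))
E
```

```text
(no output)
```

View pics/w4c.png

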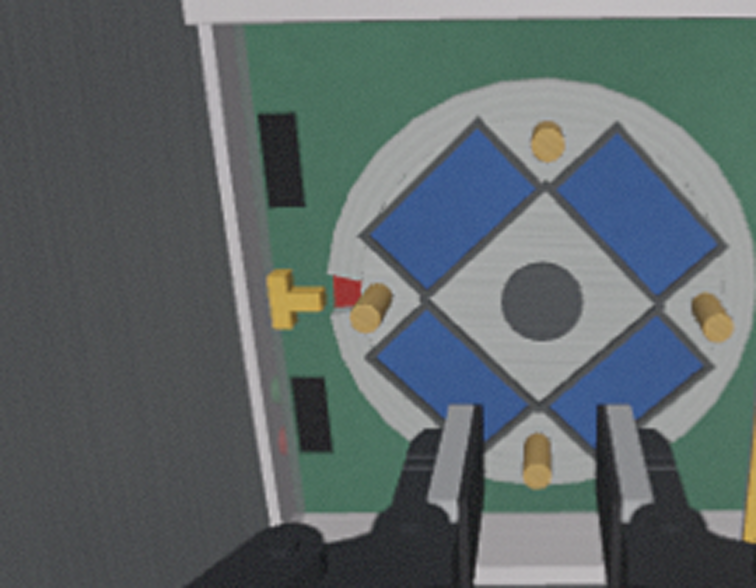

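The crop shows the notch (345,292) slightly above the pointer line: tip at (326,298), stem at about y = 298. So the carrier still needs a degree or two ccw. I'll measure the pointer exactly.

```bash
cat > ptr.py <<'E'
from h import *
def ptr(fn,box):
    im,c=load(fn);H=hsv(im);x0,y0,x1,y1=box
    roi=np.zeros(H.shape[:2],bool);roi[y0:y1,x0:x1]=1
    m=(abs(H[...,0].astype(int)-22)<7)&(H[...,1]>140)&(H[...,2]>170)&roi
    b=max(blobs(m,10),key=lambda b:b[1][4]);pts=np.argwhere(b[2])[:,::-1]
    P=onz(c,pts,40)[:,:2]-CC[:2]
    # stem: columns nearer the axis
    r=-(P@U[:2]);print(fn,len(pts),'r range',r.min().round(1),r.max().round(1))
    s=P[(r<r.min()+14)];m_=s.mean(0);print(' stem dir',(np.degrees(np.arctan2(m_[1],m_[0]))%360).round(2),' width',(s@V[:2]).min().round(1),(s@V[:2]).max().round(1))
if __name__=='__main__':
    ptr('w1',(140,170,185,210));ptr('w2',(170,170,215,220));ptr('w4',(150,180,182,212))
    # rails: line of guard panel edges in w1 (yellow long edges at z=83)
    im,c=load('w1');H=hsv(im);ye=(abs(H[...,0].astype(int)-22)<6)&(H[...,1]>170)&(H[...,2]>170)
    for r0,r1,c0,c1 in((90,110,330,490),(268,290,350,450)):
        q=[(x,np.mean(np.where(ye[r0:r1,x])[0])+r0) for x in range(c0,c1) if ye[r0:r1,x].sum()>1]
        P=onz(c,q,83)[:,:2];k=np.polyfit(P[:,0],P[:,1],1);print('edge deg',np.degrees(np.arctan(k[0])).round(2),'y at carrier',np.polyval(k,CC[0]).round(1),len(q))
E
python3 ptr.py
```

```text
w1 133 r range 120.6 146.2
 stem dir 182.01  width -5.2 3.9
w2 183 r range 120.4 146.3
 stem dir 181.74  width -5.0 6.9
w4 170 r range 120.6 146.1
 stem dir 182.28  width -4.6 3.4Traceback (most recent call last):
  File "ptr.py", line 17, in <module>
    P=onz(c,q,83)[:,:2];k=np.polyfit(P[:,0],P[:,1],1);print('edge deg',np.degrees(np.arctan(k[0])).round(2),'y at carrier',np.polyval(k,CC[0]).round(1),len(q))
      ~~~^^^^^^^^
  File "h.py", line 18, in onz
    o,d=rays(c,px); return o+d*((z-o[2])/d[:,2])[:,None]
        ~~~~^^^^^^
  File "h.py", line 13, in rays
    n=cv2.undistortPoints(px,K(c),np.array(c["distortion"],float)).reshape(-1,2)
      ~~~~~~~~~~~~~~~~~~~^^^^^^^^^^^^^^^^^^^^^^^^^^^^^^^^^^^^^^^^^
cv2.error: OpenCV(4.12.0) /io/opencv/modules/calib3d/src/undistort.dispatch.cpp:347: error: (-215:Assertion failed) CV_IS_MAT(_src) && CV_IS_MAT(_dst) && (_src->rows == 1 || _src->cols == 1) && (_dst->rows == 1 || _dst->cols == 1) && _src->cols + _src->rows - 1 == _dst->rows + _dst->cols - 1 && (CV_MAT_TYPE(_src->type) == CV_32FC2 || CV_MAT_TYPE(_src->type) == CV_64FC2) && (CV_MAT_TYPE(_dst->type) == CV_32FC2 || CV_MAT_TYPE(_dst->type) == CV_64FC2) in function 'cvUndistortPointsInternal'
```

```bash
sed -i 's/CC+55\*X+\[0,0,280\]/CC+75*X+[0,0,320]/' turn.py; python3 - <<'E'
from turn import *
turn(np.radians(181),np.radians(184.8),n=2)
look('w5')
yy=TH+np.pi/2
arm.move_pose([500,350,280],list(quat(yy)));arm.sleep(.3);grab('wrist','l1')
line([440,350,280],rate=200);arm.sleep(.3);grab('wrist','l2');print(monitor.read_clock())
import ptr;ptr.ptr('w5',(130,150,190,230))
E
```

```text
down False [ 467.1 -106.6   55.4]
[-0.28934261  4.47780052  2.73354661] 26.1083
C [ 555.2 -105.2] [67.8 68.4 68.8 68.7]
pockets mod 90 [46.1 47.  46.3 46.4]
 red [190. 198.] 67 [ 446.9 -109.4] 108.4 182.22
 dog [552.7 -17.1] 88.2 91.62
 dog [ 466.7 -106.4] 88.5 180.76
 dog [ 643.  -102.2] 87.8 1.94
 dog [ 556.9 -191.6] 86.4 271.11
28.4833
31.0667
w5 154 r range 118.2 146.3
 stem dir 181.75  width -5.1 7.4
```

View pics/l1.png

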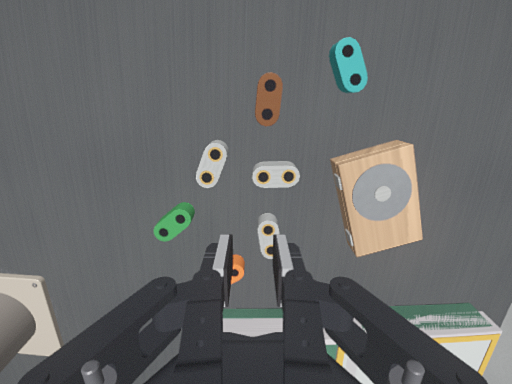

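Notch is at about 181.4° against the pointer's 181.9°, so one small nudge is left. The l1 view shows the three links, with hole pairs at (215,154)/(206,178), (263,177)/(289,177), (268,230)/(271,251); the fingers partly cover the last one.

```bash
cat >> h.py <<'E'
def holes(im,c):
    """dark hole blobs ringed by brass, set in steel -> pixel centres"""
    H=hsv(im);d=H[...,2]<60
    brass=(abs(H[...,0].astype(int)-18)<9)&(H[...,1]>70)&(H[...,2]>90)
    out=[]
    for b in blobs(d,8):
        if b[1][4]>250 or max(b[1][2:4])>22: continue
        ring=cv2.dilate(b[2].astype(np.uint8),np.ones((7,7)))>0
        r2=cv2.dilate(b[2].astype(np.uint8),np.ones((15,15)))>0
        ring&=~b[2]; steel=(H[...,1]<40)&(H[...,2]>120)
        if brass[ring].mean()>.25 and steel[r2].mean()>.2 and brass[r2].mean()<.5: out.append(b[0])
    return out
def links(im,c,z=32):
    h=holes(im,c)
    if len(h)<2: return []
    P=onz(c,h,z)[:,:2];r=[]
    for i in range(len(h)):
        for j in range(i):
            L=np.linalg.norm(P[i]-P[j])
            if 28<L<46: r.append(((P[i]+P[j])/2,np.arctan2(*(P[i]-P[j])[::-1]),L,h[i],h[j]))
    return r
E
python3 - <<'E'
from turn import *
D={}
for f in('l1','l2'):
    im,c=load(f);D[f]=(c,links(im,c))
    for l in D[f][1]:print(f,l[0].round(1),np.degrees(l[1]).round(1),l[2].round(1),l[3].round(1),l[4].round(1))
for a in D['l1'][1]:
    for b in D['l2'][1]:
        if np.linalg.norm(a[0]-b[0])<12:
            for i in(3,4):
                for j in(3,4):
                    t=tri(D['l1'][0],a[i],D['l2'][0],b[j])
                    if t[1]<3: print('tri',t[0].round(1),t[1].round(2))
turn(np.radians(182),np.radians(185.3),n=2)
look('w6')
E
```

```text
l1 [438.2 338.6] -110.0 38.0 [206.3 177.3] [214.7 154.1]
l1 [535.5 325.8] 2.8 38.2 [288.3 176.2] [262.8 176.5]
l2 [438.  338.9] -111.0 37.8 [245.7 178.6] [255.6 155.7]
l2 [535.5 325.6] 3.6 37.8 [327.6 177.9] [302.5 178.5]
l2 [531.8 218.2] -78.7 37.9 [306.5 251.3] [304.3 231.1]
tri [431.2 320.   28.5] 0.46
tri [444.7 356.5  32.1] 0.11
tri [554.8 326.4  30.6] 0.08
tri [509.  367.7 183.6] 1.38
tri [516.4 325.   33.3] 0.42
down False [ 467.2 -108.1   55.4]
[0.02105188 4.84110047 3.38247651] 34.8167
C [ 554.8 -105. ] [68.6 68.5 68.9 69. ]
pockets mod 90 [47.1 46.9 46.7 47. ]
 red [190.1 198.9] 64 [ 446.9 -111.1] 108.1 183.21
 dog [551.9 -17.2] 87.9 91.85
 dog [ 466.8 -107.4] 88.0 181.54
 dog [ 643.  -101.3] 88.3 2.39
 dog [ 557.8 -192.1] 87.1 271.99
37.2083
```

Notch is now at 181.9°, in line with the pointer, and the link top heights come out at about 32 mm. Next I'll place the first link, checking its clearance to the look-alikes.

```bash
cat > pp.py <<'E'
from turn import *
VY=TH+np.pi/2
PA=np.radians(46.93)
def see(fn,p=(440,350,280)):
    arm.move_pose(list(map(float,p)),list(quat(VY)));arm.sleep(.25)
    im,c=grab('wrist',fn);r=[l for l in links(im,c) if l[0][1]>120]
    for l in r: print(fn,l[0].round(1),np.degrees(l[1]).round(1),l[2].round(1))
    return r
def pick(l,op=.58,z=6,force=50,shift=0):
    a=l[1];p=np.array([*l[0],0])+shift*np.array([np.cos(a),np.sin(a),0])
    y=best(p+[0,0,z],[a,a+np.pi])[1]
    arm.set_gripper(op,force)
    arm.move_pose(list(p+[0,0,120]),list(quat(y)))
    hit=line(p+[0,0,z],rate=90,mf=10);print('pick hit',hit,tcp().round(1))
    if hit: line(tcp()+[0,0,100]); return False
    arm.set_gripper(0,force);print('grip',round(monitor.read_opening(),3),monitor.read_grasp_force())
    line(tcp()+[0,0,154],rate=150);print('held',round(monitor.read_opening(),3),monitor.read_clock());return True
def place(k,zt=46.7,shift=0):
    a=PA+k*np.pi/2;p=arc(68,a);t=a+np.pi/2
    p0=monitor.read_eef_rot()
    y=best(p+[0,0,zt],[t,t+np.pi])[1]
    # keep the side of the link known for shift
    arm.move_pose(list(p+[0,0,160]),list(quat(y)));line(p+[0,0,70],rate=120);arm.sleep(.2)
    print('place hit',line(p+[0,0,zt],rate=30,mf=8),tcp().round(1),monitor.read_ft_force())
def release():
    arm.set_gripper(.52);line(tcp()+[0,0,110],rate=150);print(monitor.read_clock())
E
python3 - <<'E'
from pp import *
im,c=load('s0');H=hsv(im);o=(abs(H[...,0].astype(int)-14)<5)&(H[...,1]>200);o[:200]=0;o[240:]=0
for b in blobs(o,40):print('orange',onz(c,[b[0]],20).round())
r=see('l3')
l=min(r,key=lambda l:np.linalg.norm(l[0]-[535.5,325.7]))
if pick(l):
    place(1);release();look('w7')
E
```

```text
orange [[460. 145.  20.]]
l3 [438.1 338.8] -110.1 38.0
l3 [535.7 325.5] 3.8 37.8
l3 [531.7 218.4] -79.4 38.1
pick hit False [536.2 325.8   6.7]
grip 0.389 52.07003653049469
held 0.387 43.2083
place hit True [504.8 -58.5  46.7] [-0.59493993  0.23132274  6.13700308]
47.6667Traceback (most recent call last):
  File "<stdin>", line 7, in <module>
  File "turn.py", line 11, in look
    line(tcp()+[0,0,100],rate=200)
    ~~~~^^^^^^^^^^^^^^^^^^^^^^^^^^
  File "h.py", line 43, in line
    return arm.servo_line(list(map(float,p)),None if yaw is None else list(quat(yaw)),rate,mf)
           ~~~~~~~~~~~~~~^^^^^^^^^^^^^^^^^^^^^^^^^^^^^^^^^^^^^^^^^^^^^^^^^^^^^^^^^^^^^^^^^^^^^
bench.PlanningError: the arm cannot follow that straight line within its joint ranges
```

```bash
sed -i '/line(tcp()+\[0,0,100\],rate=200)/d' turn.py; python3 - <<'E'
from pp import *
look('w7')
r=see('l4')
l=min(r,key=lambda l:np.linalg.norm(l[0]-[438,339]))
if pick(l):
    place(2);release();look('w8')
E
```

```text
C [ 554.9 -105.6] [68.2 68.8 68.7 68.1]
pockets mod 90 [47.2 47.2 46.7 46.8]
 red [190. 199.] 65 [ 447.  -110.8] 108.1 182.78
 dog [552.  -16.9] 88.7 91.91
 dog [ 466.7 -107.4] 88.3 181.18
 dog [ 642.9 -101.3] 88.1 2.75
 dog [ 557.8 -191.8] 86.3 271.92
50.1
l4 [438.  338.7] -110.1 38.1
pick hit False [438.3 339.    6.5]
grip 0.387 50.95381021499634
held 0.387 55.6667
place hit True [ 507.9 -154.5   46.7] [-0.76008361  0.35518203  5.23501898]
60.475
C [570.5 -88.8] [45.2 72.4 71.9]
pockets mod 90 [47.4 28.5 65. ]
 red [190.  198.8] 66 [ 446.8 -110.8] 125.6 190.1
 dog [489.3 -75.6] 82.3 170.83
62.4583
```

View pics/w8.png

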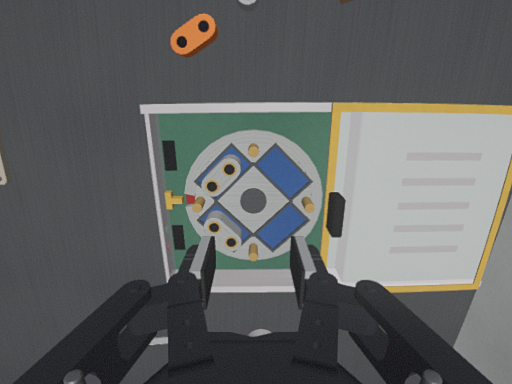

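w8 shows both links lying in the near pockets and the notch still at the pointer. Link C was missing from l4's detections, so it may have been knocked or hidden. I'll look again.

```bash
python3 - <<'E'
from pp import *
for f,p in(('l5',(440,350,280)),('l6',(500,270,300))): see(f,p)
a,_=load('l6');b,_=load('l5');cv2.imwrite('pics/m6.png',cv2.resize(np.hstack([b,a])[:,:,::-1],(800,300)))
print(monitor.read_clock())
E
```

```text
l6 [532. 218.] -79.5 38.1
65.025
```

View pics/m6.png

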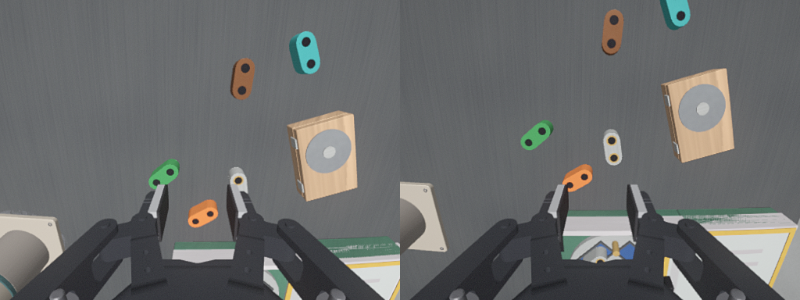

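The pictures show link C unmoved at (532,218). In l5 a finger, opened wider, was hiding it. I'll place it and then look over the whole bench.

```bash
python3 - <<'E'
from pp import *
r=see('l7',(500,270,300))
l=min(r,key=lambda l:np.linalg.norm(l[0]-[532,218]))
if pick(l):
    place(0);release()
    arm.move_pose([554.8,10,330],list(quat(VY)));arm.sleep(.3);im,c=grab('wrist','w9')
    Z=[(l[0]-CC[:2],l[1],l[2]) for l in links(im,c,72)]
    for d,a,L in Z: print('link r',np.hypot(*d).round(1),'ang',(np.degrees(np.arctan2(d[1],d[0]))%360).round(1),'axis',(np.degrees(a)%180).round(1),L.round(1))
    grab('scene','s9');print(monitor.read_clock())
E
```

```text
l7 [532.  218.2] -79.2 37.7
pick hit False [532.4 218.4   6.6]
grip 0.386 51.24444007873535
held 0.387 69.4667
place hit True [600.8 -55.4  46.8] [-0.23085624 -1.22967017  6.38810051]
73.5583
link r 69.0 ang 137.6 axis 46.7 37.8
link r 67.3 ang 47.4 axis 136.6 37.6
74.75
```

View pics/w9.png

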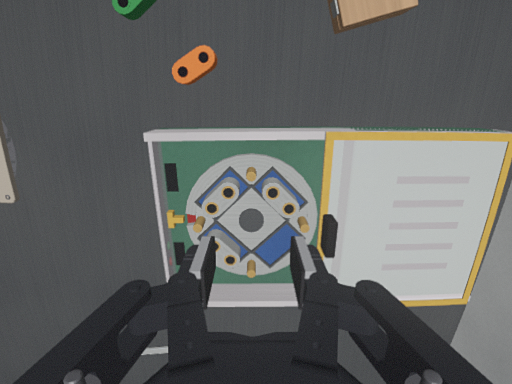

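View pics/s9.png

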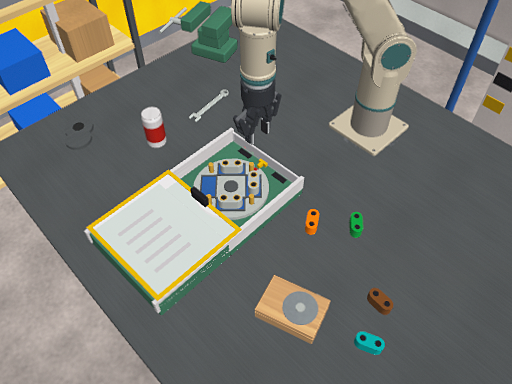

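All three links lie in pockets (radii 69 and 67, axes tangential), the notch is at the pointer and the bystanders haven't moved. Now I'll shut the guard.

```bash
python3 - <<'E'
from pp import *
g=CC+U*115
y=best(g+[0,0,90],[VY,VY-np.pi])[1]
arm.set_gripper(.6,25)
arm.move_pose(list(g+[0,0,190]),list(quat(y)))
print(line(g+[0,0,90],rate=80,mf=10),tcp().round(1))
arm.set_gripper(0,25);print(monitor.read_opening(),monitor.read_grasp_force())
p=tcp();print(line(p-U*262,rate=90,mf=20),tcp().round(1),'moved',((tcp()-p)@U).round(1),((tcp()-CC)@U).round(1),monitor.read_clock())
arm.set_gripper(.6);line(tcp()+[0,0,90],rate=200)
arm.move_pose(list(CC+75*V+[0,0,320]),list(quat(VY)));arm.sleep(.3);grab('wrist','w10');im,c=grab('scene','s10')
H=hsv(im);roi=np.zeros(H.shape[:2],bool);roi[120:320,80:310]=1
m=(abs(H[...,0].astype(int)-24)<6)&(H[...,1]>150)&(H[...,2]>150)&roi
b=max(blobs(m,150),key=lambda b:b[1][4]);h=cv2.approxPolyDP(cv2.convexHull(np.argwhere(b[2])[:,::-1].astype(np.int32)),5,True).reshape(-1,2)
Q=onz(c,h,83)-CC;print((Q@U).round(),(Q@V).round())
E
```

```text
False [ 670.2 -100.8   90.7]
0.1762164487443614 26.53064399957657
True [ 425.8 -111.6   90.9] moved -245.4 -129.2 80.075
[-142.  146.  148. -143.] [ 154.  155. -154. -157.]
```

View pics/w10.png

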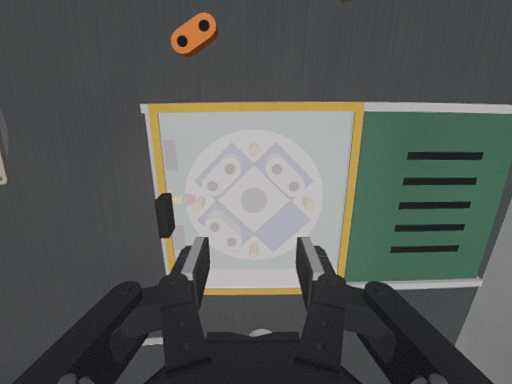

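w10 shows the guard over the carrier with the near edge at −142. I'll give it a firm push from behind the grip to be sure it is fully shut.

```bash
python3 - <<'E'
from pp import *
arm.set_gripper(0)
s=CC-U*85;y=best(s+[0,0,102],[VY,VY-np.pi])[1]
arm.move_pose(list(s+[0,0,190]),list(quat(y)));line(s+[0,0,102],rate=100)
s=tcp()
for rate,mf in((40,12),(25,28)):
    print(line(s-U*70,rate=rate,mf=mf),((tcp()-CC)@U).round(2),monitor.read_ft_force())
line(tcp()+U*10,rate=100);line(tcp()+[0,0,100],rate=200)
arm.move_pose(list(CC+75*V+[0,0,320]),list(quat(VY)));arm.sleep(.3);im,c=grab('wrist','w11')
im0,c0=load('w10')
for i,cc in((im0,c0),(im,c)):
    H=hsv(i);ye=(abs(H[...,0].astype(int)-22)<6)&(H[...,1]>150)&(H[...,2]>150)
    for r in(140,170,):
        xs=np.where(ye[r,340:370])[0]+340;xn=np.where(ye[r,140:180])[0]+140
        P=onz(cc,[(xs.mean(),r),(xn.mean(),r)],83)-CC;print(r,(P@U).round(1))
    R=((H[...,0]<8)|(H[...,0]>172))&(H[...,1]>25)&(H[...,2]>120);R[:180]=0;R[225:]=0;R[:,:183]=0;R[:,205:]=0
    for b in blobs(R,15):
        d=(onz(cc,[b[0]],28)-CC)[0];print('notch',b[1][4],(np.degrees(np.arctan2(d[1],d[0]))%360).round(2),np.hypot(*d[:2]).round(1))
print(monitor.read_clock())
E
```

```text
True -107.53 [ 1.66445565 -0.08859632  0.69596222]
True -107.32 [ 2.98138058 -0.2703508   1.06320372]
140 [ 139.4 -140.9]
170 [   nan -139.3]
notch 65 183.24 108.3
140 [ 143.4 -136.3]
170 [   nan -136.5]
notch 67 182.87 107.7
88.1667<stdin>:15: RuntimeWarning: Mean of empty slice.
  ret = ret.dtype.type(ret / rcount)
```

```bash
python3 - <<'E'
from h import *
grab('scene','s11')
def edges(fn,wr):
    im,c=load(fn);H=hsv(im);ye=(abs(H[...,0].astype(int)-23)<7)&(H[...,1]>140)&(H[...,2]>140)
    n,l,s,ce=cv2.connectedComponentsWithStats(ye.astype(np.uint8))
    pts=np.argwhere(ye)[:,::-1]; P=onz(c,pts,83)-CC; u=P@U; v=P@V
    k=(abs(v)>60)&(abs(v)<140)&(abs(u)<170)
    return [np.median(u[k&(u>100)]).round(2),np.median(u[k&(u<-100)&(v>40)]).round(2),(k&(u>100)).sum(),(k&(u<-100)).sum()]
for f in('s10','s11','w10','w11'):print(f,edges(f,0))
a,_=load('w10');b,_=load('w11');cv2.imwrite('pics/m11.png',np.vstack([a[90:300,130:390],b[90:300,130:390]])[:,:,::-1])
E
```

```text
s10 [np.float64(142.24), np.float64(-140.26), np.int64(192), np.int64(134)]
s11 [np.float64(142.24), np.float64(-140.53), np.int64(192), np.int64(155)]
w10 [np.float64(144.27), np.float64(-136.85), np.int64(642), np.int64(546)]
w11 [np.float64(144.4), np.float64(-136.76), np.int64(678), np.int64(620)]
```

View pics/m11.png

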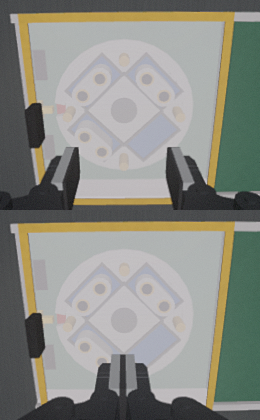

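The guard sat still under a firm push, so it is at its shut stop. The notch faces the pointer and the links are seated.

```bash
python3 -c "
from h import *
print(monitor.read_clock(),order.job_done())"
```

```text
the job is handed in; nothing more can be done
88.2167 None
```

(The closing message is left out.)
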